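Zero the fixture dial and hold the offset lever level over the spindle

TASK

First turn the index dial of the assembly fixture until its pointer reads zero (the one wide, long mark). Then pick up the cast offset lever by its balance point and, without tipping it or touching the fixture with it, hold it level and still with its bore about 4 to 5 cm above the tip of the spindle and its small boss over the rest post, ready to be lowered. Finish while holding it there: do not put it down or let go, and leave the other things on the bench alone.

Things in the scene. Friction and masses are not known exactly. Their poses are not given: they have to be found in the camera images.
- fixture: Dark steel assembly fixture fixed to the bench, a T from above: a bar 280 mm (x) by 80 mm (y), 12 mm thick, with a 100 x 100 mm tongue on its -y side that carries the index dial (axis at x = 0, y = -85 mm). Origin: centre of the bar's underside, on the bench. x runs along the bar from the spindle (x = -93 mm) to the rest post (x = +93 mm); z up.
- spindle_top (a point): Centre of the top of the fixture's spindle: a 20 mm upright pin with a 44 mm collar (collar top at 30 mm), pin top 60 mm above the bench. Axes as the fixture's.
- rest_top (a point): Centre of the top of the rest post: a plain 32 mm round post with a black rubber pad, top 43 mm above the bench, 186 mm from the spindle. Axes as the fixture's.
- dial (a joint): Angle of the index dial's knob, rad: 0 with its pointer on the zero mark (which lies in the fixture's +x direction from the dial's axis), positive counter-clockwise from above. It starts between 0.5 and 1.4, so it is to be turned clockwise. Travel -0.6 to 1.6: no stop at zero. Friction about 0.05 N m; it stays where it is left.
- dial_grip (a point): On the dial's axis, 55 mm above the bench. Black knob: bar grip 42 x 14 mm, top at 60 mm, on a 44 mm round skirt with top at 33 mm. x: along the bar to the pointer (half with a white line on top and a thin pointer at its foot), turning with the knob; z up. The white 87 mm scale under it, 25 mm above the bench, has short thin marks every 30 degrees and one wider, longer mark: the zero.
- lever: Dark cast-iron lever, 0.64 to 0.86 kg, flat on the bench: 54 mm round hub, 36 mm high, with 24 mm bore; straight arm 18 mm wide, 18 mm high (10 to 28 mm above the underside); 28 mm round boss, 30 mm high, at the far end; 227 mm long. Origin: in the plane of the underside, below the balance point, 52 mm from the bore axis and 134 mm from the boss axis. x along the arm from hub to boss, z up.
- lever_bore (a point): Centre of the hub's bore at the lever's underside, 52 mm from the lever's origin along -x.
- lever_boss (a point): Centre of the small boss at the lever's underside, 134 mm from the lever's origin along +x.
- flange: Bystander: steel ring 72 mm across, 14 mm high, lying near the robot between fixture and lever. Origin: centre of the underside.
- mallet: Bystander: hammer lying along x to the left of the work.
- spanner: Bystander: spanner lying along x to the right of the work.
- bin: Bystander: small open red bin 100 x 130 mm, 60 mm high, at the far middle of the bench. Origin: centre of the underside.
Mind the look-alikes: they are no part of the job. There is more than one size of the lever; the one meant has the size given above.

How it is judged:
By the outcome, as a careful person would: the job done as asked, in the order asked, and still so for the second after the job is handed in, while the arm keeps its last pose, push and grip.
It also fails if it takes over 58 s, if anything falls off the work surface, if the arm or the gripper's body presses on something with over 40 N, if the wrist force passes 120 N, or if a joint passes its speed limit or range.

ROBOT

A 7-joint arm with a two-finger parallel gripper is mounted at the origin on the work surface. World frame = base frame: x ahead of the robot, y to its left, z up, the work surface at z = 0. Lengths are in mm, angles in rad, forces in N, time in s.
With the tool pointing down it reaches from about 400 to 875 mm from the base axis. Payload 4.4 kg.
Tool frame: the origin (TCP) lies midway between the tips of the shut fingers; the grasp point (between the pads) lies 19 mm behind it; z points along the fingers, y is the line along which they close (so a half turn about z gives the same grasp; the last joint's range is limited). The gripper opens to 85 mm and grips with 20 to 120 N. Pads are 22 mm wide; open, the fingers measure 114 mm over their backs; the gripper's body (76 mm by 85 mm) begins 54 mm behind the grasp point. The pads swing forward as they close: fully open they stand 13 mm farther back than shut.
Start: joints at [-1.184, 0.628, 0.038, 1.517, -0.027, 0.996, -0.02], TCP at [284.345, 584.522, 231.313] pointing down, gripper open.
Joint ranges: [-3.06, 3.06], [-0.37, 2.12], [-1.25, 1.32], [0.18, 2.47], [-1.1, 4.24], [0.23, 1.98], [-2.94, 2.94]. Speed limits (rad/s): [2.57, 2.57, 3.14, 3.14, 3.14, 3.14, 3.14].

INTERFACE

Orientations are given as [roll, pitch, yaw] about the fixed x, y, z axes, in that order (R = Rz(yaw) Ry(pitch) Rx(roll)).
In Python, from cell import read_state, get_image, finish_job gives the robot as it stands.
- The arm moves only by the tool send_rows, never from a script. Its argument "series" is a list of rows, each an object of numbers: "ax", "ay", "az": the turn, a rotation vector about the tool's x, y, z in rad; "dx", "dy", "dz": the shift along the tool's x, y, z in cm; "hand": the closure, from 0 (fully open) to 1 (shut). In form: [{"ax": .., "ay": .., "az": .., "dx": .., "dy": .., "dz": .., "hand": ..}, ...]. A call has 1 to 10 rows; each row is the pose to reach, as a shift and turn from the pose commanded when the call began, along the tool's axes at that moment; what a row does not reach only later rows make up. A row lasts 1/10 s, in which the tool goes at most 50 mm and 8.59 degrees, less where a joint would pass 70% of its speed; a pose out of reach is approached as far as the arm can. A call with a gripper value outside its range is refused whole. The fingers move at their own pace and stop on an object; the grip force is fixed at half the most. Time passes only in rows, so rows that repeat a pose let the fingers close. It gives the time, the measured TCP pose, the force, the opening and the grip force at its end, in the units of the state.
- read_state(): the state, without advancing time (a new reading comes with each control period).
- get_image(name): name is "scene" or "top" or "wrist"; returns a dict with "pixels" (420x560x3 uint8, red, green, blue), "mtx" (3x3 intrinsics, pixels), "R" (3x3) and "t" (3): a world point X has camera coordinates R X + t. Camera axes: x right, y down, z forward; pixel columns grow to the right and rows downward; lengths in mm; the calibration is good to about 2 mm. A picture is of the moment at which its call begins. There is no depth.
- finish_job(): hands the job in; it is judged then, once.
The state is a dict: "clock": time; "qpos": joint angles; "qd": joint speeds; "tau": joint torques, N m; "eef_pos": TCP position; "tool_rot": TCP orientation; "force": force on the tool from outside, world axes, zero at the start; "torque": the same for the moment, N m; "width": finger opening in mm; "gripper_force": force on a finger pad.
Only numpy, scipy, OpenCV 4.12 (cv2) and the standard library are available. Lean on these libraries where they do the work, as an engineer would, in place of code of your own. Each camera call takes 0.05 s, during which the arm holds its last target. There are 200 camera calls.

## Working session

There is one attempt and no reset: what is moved stays moved. The work goes in short steps, Python scripts to look and compute and a tool call to move; the robot and the scene stay as the last step left them, time stands still between calls to the robot, and variables do not carry over. Pictures are saved under pics/ and viewed, at most 10 in all, crops included, and the job is handed in when it is done.

Besides the shell and the picture viewer there is one more tool, called as a command line: name --argument value ..., lists and objects as JSON in quotes. send_rows: Moves the arm, as the interface text tells. Its arguments: {"type":"object","properties":{"series":{"type":"array","items":{"type":"object","properties":{"ax":{"type":"number"},"ay":{"type":"number"},"az":{"type":"number"},"dx":{"type":"number"},"dy":{"type":"number"},"dz":{"type":"number"},"hand":{"type":"number"}}}}},"required":["series"]}

```bash
mkdir -p pics; cat > h.py <<'E'
import numpy as np, cv2, pickle
from cell import read_state, get_image
from scipy.spatial.transform import Rotation as Ro
def shot(n,f):
    d=get_image(n); pickle.dump(d,open(f'pics/{f}.pkl','wb'))
    cv2.imwrite(f'pics/{f}.png',cv2.cvtColor(np.asarray(d['pixels']),cv2.COLOR_RGB2BGR)); return d
def load(f): return pickle.load(open(f'pics/{f}.pkl','rb'))
def pt(d,u,v,z):
    K,R,t=map(np.asarray,(d['mtx'],d['R'],d['t'])); t=t.ravel()
    r=R.T@np.linalg.solve(K,[u,v,1.]); c=-R.T@t
    return c+r*(z-c[2])/r[2]
def crop(f,u0,v0,u1,v1,s,o):
    i=cv2.imread(f'pics/{f}.png')[v0:v1,u0:u1]
    cv2.imwrite(f'pics/{o}.png',cv2.resize(i,None,fx=s,fy=s,interpolation=cv2.INTER_CUBIC))
def to_tool(p,yaw=None):
    s=read_state(); R=Ro.from_euler('xyz',s['tool_rot'])
    print('shift cm',R.inv().apply(np.array(p)-s['eef_pos'])/10)
E
python3 -c "
from h import *
s=read_state();print(s)
d=shot('top','top1');e=shot('scene','sc1')
for x in(d,e):print(-np.asarray(x['R']).T@np.asarray(x['t']).ravel(),x['mtx'][0])
a=cv2.imread('pics/top1.png');cv2.imwrite('pics/top1b.png',cv2.resize(a,(800,600),interpolation=cv2.INTER_CUBIC))"
```

```text
{'clock': 0.0, 'qpos': array([-1.18377882,  0.62931301,  0.03844555,  1.51839215, -0.02701318,
        0.9962897 , -0.01996439]), 'qd': array([-0.0006478 , -0.00102976,  0.00143821, -0.00261496,  0.00146659,
       -0.00049904,  0.00051658]), 'tau': array([-4.04787233e-04, -5.63401115e+01,  1.22647561e+00, -1.93439412e+01,
        1.11402190e-02,  1.07161776e-02,  1.08590137e-05]), 'eef_pos': array([284.07160909, 583.93634949, 230.40289076]), 'tool_rot': array([-3.13970849e+00,  1.46302123e-05,  2.68880013e+00]), 'force': array([0.27188834, 0.27671283, 0.50849103]), 'torque': array([-0.00652036, -0.04607302,  0.00459465]), 'gripper_force': 0.0, 'width': 85.79890422240504}
[ 494.26703417  -15.76983901 1087.63561943] [404.62032764   0.         275.67279045]
[1566.87046884 -467.51826816 1068.43345589] [502.46607804   0.         277.30839283]
```

View pics/top1b.png

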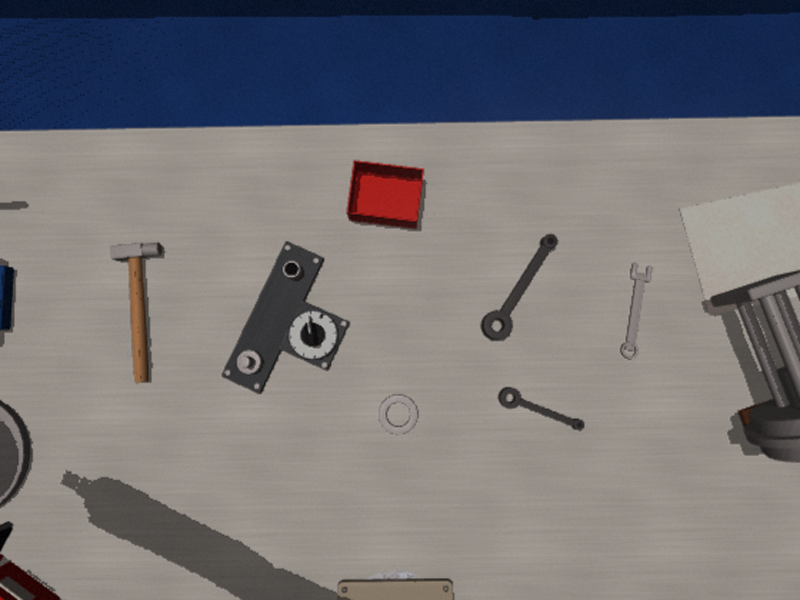

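The top view shows the fixture (spindle about (248,361), rest (291,268), dial (313,334)) and two levers. The larger has its hub at (497,325) and its boss at (549,241). I'll enlarge both.

```bash
python3 -c "
from h import *
d=load('top1')
crop('top1',150,160,250,280,5,'a');crop('top1',330,160,400,280,4.25,'b')
a=cv2.imread('pics/a.png');b=cv2.imread('pics/b.png');print(a.shape,b.shape)
b=cv2.copyMakeBorder(b,0,max(0,600-b.shape[0]),0,0,cv2.BORDER_CONSTANT)
cv2.imwrite('pics/ab.png',np.hstack([a,b])[:, :800])
s=.7
P=lambda u,v,z:pt(d,u*s,v*s,z).round(0)
print('bore',P(497,325,36),'boss',P(549,241,30),'len',np.linalg.norm(P(497,325,36)-P(549,241,30)))
print('small',np.linalg.norm(P(509,397,36)-P(578,425,30)))
print('sp',P(248,361,60),'rest',P(291,268,43),np.linalg.norm(P(248,361,60)[:2]-P(291,268,43)[:2]))"
```

```text
(600, 500, 3) (510, 298, 3)
bore [ 554. -192.   36.] boss [ 709. -295.   30.] len 186.19881847100964
small 133.67497896016292
sp [496. 254.  60.] rest [664. 182.  43.] 182.7785545407338
```

View pics/ab.png

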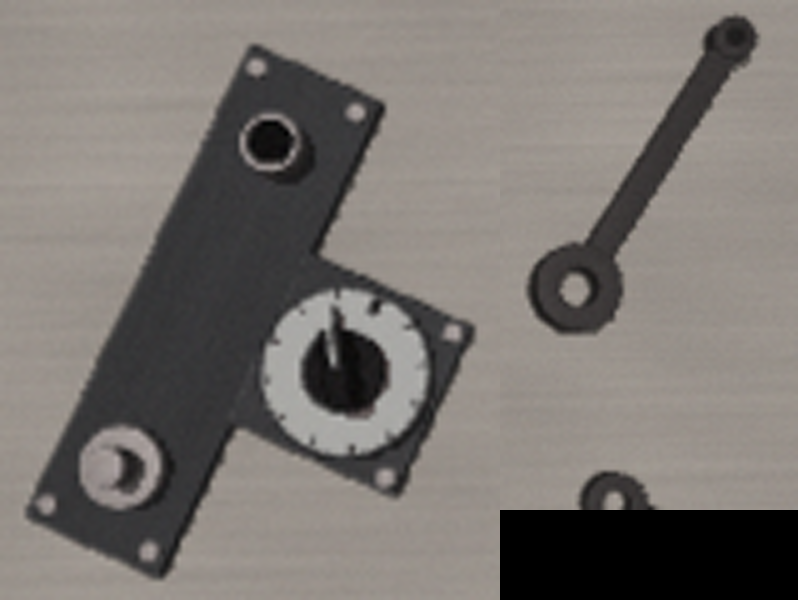

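The crop shows the pin top at (105,463), the rest at (270,141), the scale centre at (346,373), the zero mark at (376,305) and the pointer tip near (335,308). The lever hub is at (575,288) and its boss at (733,38).

```bash
cat >> h.py <<'E'
def ang(a,b): return np.arctan2(b[1]-a[1],b[0]-a[0])
E
python3 -c "
from h import *
d=load('top1')
A=lambda u,v,z:pt(d,150+u/5,160+v/5,z)
B=lambda u,v,z:pt(d,330+(u-500)/4.25,160+v/4.25,z)
sp=A(105,463,60);re=A(270,141,43);print('sp',sp,'rest',re,np.hypot(*(re-sp)[:2]),'yaw',ang(sp,re))
y=ang(sp,re);c=(sp+re)/2; ex=np.array([np.cos(y),np.sin(y)]);ey=np.array([-ex[1],ex[0]])
ax=c[:2]-85*ey;print('dial axis pred',ax,'seen',A(346,373,25))
D=A(346,373,25);print('zero ang',ang(D,A(376,305,25)),'pointer tip',ang(D,A(335,308,27)),'line',ang(A(333,365,60),A(337,320,60)))
print('line pts',A(337,315,60),A(333,365,60))
bo=B(575,287,36);bs=B(731,41,30);print('bore',bo,'boss',bs,np.hypot(*(bs-bo)[:2]),'yaw',ang(bo,bs),'bal',bo+(bs-bo)*52/186)
s=read_state();R=Ro.from_euler('xyz',s['tool_rot']);print(R.as_matrix().round(3))
"
```

```text
sp [496.16994212 260.75128031  60.        ] rest [662.35360609 181.032113    43.        ] 184.31537050691392 yaw -0.4472803484888142
dial axis pred [542.49799688 144.25342499] seen [541.29383848 143.85748888  25.        ]
zero ang -0.41883511763613457 pointer tip 0.1599351620294423 line -0.0879059011027429
line pts [569.33378846 143.20508135  60.        ] [543.90875478 145.21868488  60.        ]
bore [ 553.89902129 -191.61572688   36.        ] boss [ 706.04024989 -295.02903106   30.        ] 183.95995466417088 yaw -0.5969845748546567 bal [ 596.43312821 -220.52697321   34.32258065]
[[-0.899  0.437 -0.001]
 [ 0.437  0.899 -0.002]
 [ 0.    -0.002 -1.   ]]
```

send_rows --series '[{"dx": -42.4, "dy": -28.3, "dz": 3, "az": -0.55, "hand": 0}, {"dx": -42.4, "dy": -28.3, "dz": 3, "az": -0.55, "hand": 0}, {"dx": -42.4, "dy": -28.3, "dz": 3, "az": -0.55, "hand": 0}, {"dx": -42.4, "dy": -28.3, "dz": 3, "az": -0.55, "hand": 0}, {"dx": -42.4, "dy": -28.3, "dz": 3, "az": -0.55, "hand": 0}, {"dx": -42.4, "dy": -28.3, "dz": 3, "az": -0.55, "hand": 0}, {"dx": -42.4, "dy": -28.3, "dz": 3, "az": -0.55, "hand": 0}, {"dx": -42.4, "dy": -28.3, "dz": 3, "az": -0.55, "hand": 0}, {"dx": -42.4, "dy": -28.3, "dz": 3, "az": -0.55, "hand": 0}, {"dx": -42.4, "dy": -28.3, "dz": 3, "az": -0.55, "hand": 0}]'

```text
invalid input at $.series[0]: expected keys ax, ay, az, dx, dy, dz, hand
```

send_rows --series '[{"hand": 0}, {"hand": 0}, {"hand": 0}, {"hand": 0}]'

```text
invalid input at $.series[0]: expected keys ax, ay, az, dx, dy, dz, hand
```

```bash
python3 -c "
from h import *
d=shot('wrist','w1');s=read_state();print(s['eef_pos'],s['tool_rot'],s['force'],s['qpos'])
K,R,t=map(np.asarray,(d['mtx'],d['R'],d['t']));print(K[0,0],-R.T@t.ravel())
P=R@[541.3,143.9,25]+t.ravel();print('expected dial px',K@P/P[2])
"
```

```text
[284.10766202 584.08752151 230.60612391] [-3.14012411e+00 -1.85381938e-06  2.68881749e+00] [ 0.2412624  -1.21974095  0.23306447] [-1.18382055  0.62912377  0.03844498  1.51814007 -0.02700785  0.99631483
 -0.01999784]
364.3397261331329 [217.44732086 616.44446717 372.6699056 ]
expected dial px [ 60.28677753 496.52388799   1.        ]
```

View pics/w1.png

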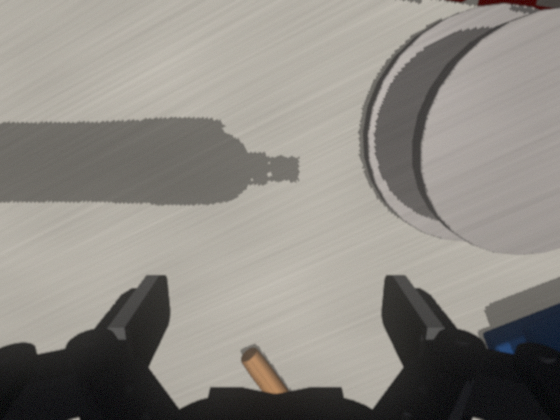

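The move was refused because every key is required. The wrist view shows the fingers at the bottom, with the camera on the tool's +x side.

send_rows --series '[{"ax": 0, "ay": 0, "dx": -42.4, "dy": -28.3, "dz": 3, "az": -0.55, "hand": 0}, {"ax": 0, "ay": 0, "dx": -42.4, "dy": -28.3, "dz": 3, "az": -0.55, "hand": 0}, {"ax": 0, "ay": 0, "dx": -42.4, "dy": -28.3, "dz": 3, "az": -0.55, "hand": 0}, {"ax": 0, "ay": 0, "dx": -42.4, "dy": -28.3, "dz": 3, "az": -0.55, "hand": 0}, {"ax": 0, "ay": 0, "dx": -42.4, "dy": -28.3, "dz": 3, "az": -0.55, "hand": 0}, {"ax": 0, "ay": 0, "dx": -42.4, "dy": -28.3, "dz": 3, "az": -0.55, "hand": 0}, {"ax": 0, "ay": 0, "dx": -42.4, "dy": -28.3, "dz": 3, "az": -0.55, "hand": 0}, {"ax": 0, "ay": 0, "dx": -42.4, "dy": -28.3, "dz": 3, "az": -0.55, "hand": 0}, {"ax": 0, "ay": 0, "dx": -42.4, "dy": -28.3, "dz": 3, "az": -0.55, "hand": 0}, {"ax": 0, "ay": 0, "dx": -42.4, "dy": -28.3, "dz": 3, "az": -0.55, "hand": 0}]'

```text
clock: 1.15
eef_pos: [537.1, 151.8, 201.7]
tool_rot: [3.142, -0.0, -3.044]
force: [1.2, 0.1, 0.5]
width: 85.4
gripper_force: 0.0
```

send_rows --series '[{"ax": 0, "ay": 0, "az": 0, "dx": 0, "dy": 0, "dz": 0, "hand": 0}, {"ax": 0, "ay": 0, "az": 0, "dx": 0, "dy": 0, "dz": 0, "hand": 0}, {"ax": 0, "ay": 0, "az": 0, "dx": 0, "dy": 0, "dz": 0, "hand": 0}]'

```text
clock: 1.45
eef_pos: [535.7, 155.1, 201.8]
tool_rot: [3.141, -0.001, -3.043]
force: [-0.4, 0.9, -0.8]
width: 85.5
gripper_force: 0.0
```

```bash
python3 -c "
from h import *
d=shot('wrist','w2');s=read_state();print(s['eef_pos'],s['tool_rot'],s['force'],s['qpos'])
K,R,t=map(np.asarray,(d['mtx'],d['R'],d['t']));print(K[0,0],-R.T@t.ravel())
P=R@[541.3,143.9,25]+t.ravel();print('expected dial px',K@P/P[2])
"
```

```text
[535.60320483 155.52234835 201.88119725] [ 3.14060793e+00 -5.60981936e-04 -3.04173421e+00] [-0.37499914 -0.65391953  0.17835507] [-0.25814148  0.53278975 -0.11121084  1.80896507  0.07681452  0.80431644
  1.26326512]
364.3397261331329 [461.94131057 147.13387584 344.02827618]
expected dial px [262.78098535 191.60965204   1.        ]
```

View pics/w2.png

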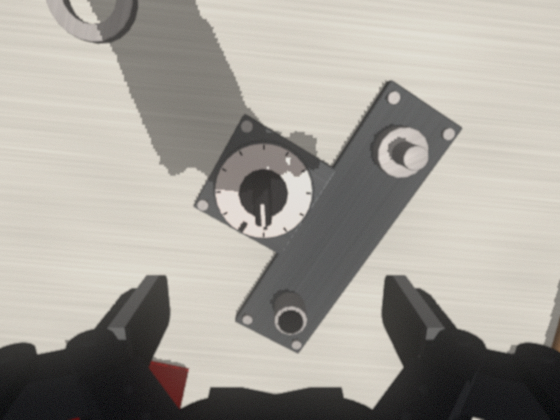

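The wrist view shows the dial at (263,190), its white line pointing to about (263,222), the zero mark at (242,227), the spindle pin at (416,157) and the rest at (290,320). I'll enlarge the dial.

```bash
python3 -c "
from h import *
crop('w2',205,135,325,245,5.4,'w2c')"
```

```text
(no output)
```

View pics/w2c.png

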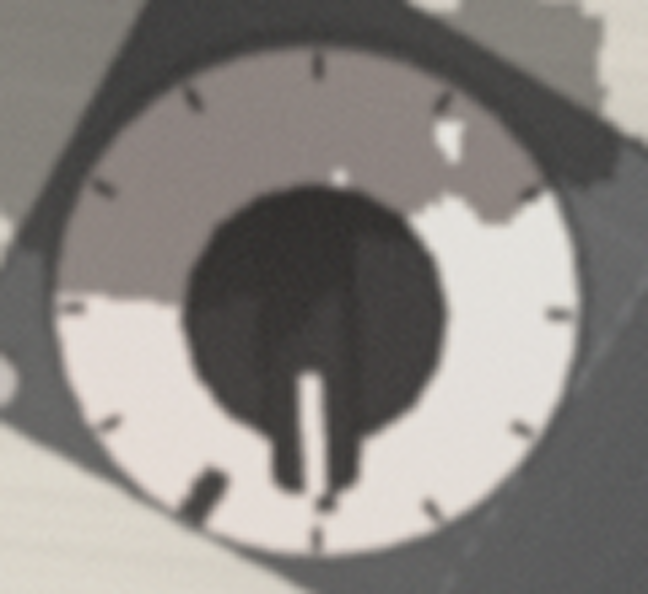

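```bash
python3 -c "
from h import *
d=load('w2')
C=lambda u,v,z:pt(d,205+u/5.4,135+v/5.4,z)
D=C(317,302,25);print('axis',D,'zero',ang(D,C(205,497,25)),'opp',ang(C(445,100,25),C(190,500,25)),'tip',ang(D,C(325,503,27)),'line',ang(C(311,378,60),C(318,490,60)), C(311,378,60))
sp=pt(d,416,157,60);re=pt(d,290,320,43);print(sp,re,np.hypot(*(re-sp)[:2]),ang(sp,re))
to_tool([*D[:2],55])
print(read_state()['tool_rot'][2]-np.pi+2*np.pi)"
```

```text
axis [540.58812785 144.67053486  25.        ] zero -0.4182098759081106 opp -0.46351599120765297 tip 0.13010312352591108 line 0.14831529346909555 [543.72923483 145.08853072  60.        ]
[493.22116137 260.71761391  60.        ] [659.25790829 180.89539855  43.        ] 184.22754243757296 -0.44812959567423455
shift cm [-0.39606415 -1.14393417 14.68678052]
0.09985844439165525
```

send_rows --series '[{"ax": 0, "ay": 0, "az": -0.04, "dx": -0.4, "dy": -1.1, "dz": 4, "hand": 0}, {"ax": 0, "ay": 0, "az": -0.04, "dx": -0.4, "dy": -1.1, "dz": 8, "hand": 0}, {"ax": 0, "ay": 0, "az": -0.04, "dx": -0.4, "dy": -1.1, "dz": 12, "hand": 0}, {"ax": 0, "ay": 0, "az": -0.04, "dx": -0.4, "dy": -1.1, "dz": 14.5, "hand": 0}, {"ax": 0, "ay": 0, "az": -0.04, "dx": -0.4, "dy": -1.1, "dz": 16.5, "hand": 0}, {"ax": 0, "ay": 0, "az": -0.04, "dx": -0.4, "dy": -1.1, "dz": 16.5, "hand": 0}, {"ax": 0, "ay": 0, "az": -0.04, "dx": -0.4, "dy": -1.1, "dz": 16.5, "hand": 0}]'

```text
clock: 2.2
eef_pos: [541.2, 144.7, 37.2]
tool_rot: [3.141, -0.0, -3.002]
force: [0.8, -0.4, 1.1]
width: 85.6
gripper_force: 0.0
```

```bash
python3 -c "
from h import *
s=read_state();print(s['eef_pos'],s['tool_rot'],s['force']);to_tool([540.8,144.5,36.5])"
```

```text
[541.17121863 144.66030464  37.22690323] [ 3.14103754e+00 -1.47771286e-04 -3.00215797e+00] [ 0.75151629 -0.35952504  1.13082632]
shift cm [ 0.03897881 -0.01075592  0.07269012]
```

send_rows --series '[{"ax": 0, "ay": 0, "az": 0, "dx": 0, "dy": 0, "dz": 0, "hand": 1}, {"ax": 0, "ay": 0, "az": 0, "dx": 0, "dy": 0, "dz": 0, "hand": 1}, {"ax": 0, "ay": 0, "az": 0, "dx": 0, "dy": 0, "dz": 0, "hand": 1}, {"ax": 0, "ay": 0, "az": 0, "dx": 0, "dy": 0, "dz": 0, "hand": 1}, {"ax": 0, "ay": 0, "az": 0, "dx": 0, "dy": 0, "dz": 0, "hand": 1}, {"ax": 0, "ay": 0, "az": 0, "dx": 0, "dy": 0, "dz": 0, "hand": 1}, {"ax": 0, "ay": 0, "az": 0, "dx": 0, "dy": 0, "dz": 0, "hand": 1}, {"ax": 0, "ay": 0, "az": 0, "dx": 0, "dy": 0, "dz": 0, "hand": 1}]'

```text
clock: 3.0
eef_pos: [541.6, 144.5, 37.6]
tool_rot: [3.14, 0.001, -3.004]
force: [-1.5, 2.8, 5.4]
width: 12.5
gripper_force: 59.2
```

send_rows --series '[{"ax": 0, "ay": 0, "az": 0.1, "dx": 0, "dy": 0, "dz": 0, "hand": 1}, {"ax": 0, "ay": 0, "az": 0.2, "dx": 0, "dy": 0, "dz": 0, "hand": 1}, {"ax": 0, "ay": 0, "az": 0.3, "dx": 0, "dy": 0, "dz": 0, "hand": 1}, {"ax": 0, "ay": 0, "az": 0.4, "dx": 0, "dy": 0, "dz": 0, "hand": 1}, {"ax": 0, "ay": 0, "az": 0.5, "dx": 0, "dy": 0, "dz": 0, "hand": 1}, {"ax": 0, "ay": 0, "az": 0.585, "dx": 0, "dy": 0, "dz": 0, "hand": 1}, {"ax": 0, "ay": 0, "az": 0.585, "dx": 0, "dy": 0, "dz": 0, "hand": 1}, {"ax": 0, "ay": 0, "az": 0.585, "dx": 0, "dy": 0, "dz": 0, "hand": 1}, {"ax": 0, "ay": 0, "az": 0.585, "dx": 0, "dy": 0, "dz": 0, "hand": 1}]'

```text
clock: 3.9
eef_pos: [541.5, 144.7, 37.6]
tool_rot: [3.14, -0.0, 2.695]
force: [-1.5, 2.9, 5.6]
width: 12.8
gripper_force: 59.4
```

send_rows --series '[{"ax": 0, "ay": 0, "az": 0, "dx": 0, "dy": 0, "dz": 0, "hand": 0}, {"ax": 0, "ay": 0, "az": 0, "dx": 0, "dy": 0, "dz": 0, "hand": 0}, {"ax": 0, "ay": 0, "az": 0, "dx": 0, "dy": 0, "dz": 0, "hand": 0}, {"ax": 0, "ay": 0, "az": 0, "dx": 0, "dy": 0, "dz": 0, "hand": 0}, {"ax": 0, "ay": 0, "az": 0, "dx": 0, "dy": 0, "dz": 0, "hand": 0}, {"ax": 0, "ay": 0, "az": 0, "dx": 0, "dy": 0, "dz": 0, "hand": 0}, {"ax": 0, "ay": 0, "az": 0, "dx": 0, "dy": 0, "dz": -6, "hand": 0}, {"ax": 0, "ay": 0, "az": 0, "dx": 0, "dy": 0, "dz": -12, "hand": 0}, {"ax": 0, "ay": 0, "az": 0, "dx": 0, "dy": 0, "dz": -15, "hand": 0}, {"ax": 0, "ay": 0, "az": 0, "dx": 0, "dy": 0, "dz": -15, "hand": 0}]'

```text
clock: 4.9
eef_pos: [545.9, 144.1, 193.6]
tool_rot: [3.133, 0.01, 2.693]
force: [2.4, 0.7, 0.4]
width: 85.2
gripper_force: 0.0
```

```bash
python3 -c "
from h import *
d=shot('wrist','w3');s=read_state();print(s['eef_pos'],s['tool_rot'],s['force'])
K,R,t=map(np.asarray,(d['mtx'],d['R'],d['t']))
P=R@[541,144.3,30]+t.ravel();p=(K@P/P[2])[:2];print(p)
u,v=(p-50).astype(int);print(u,v);crop('w3',max(u,0),max(v,0),u+100,v+100,6,'w3c')"
```

```text
[543.88887986 143.74341307 190.60335478] [3.13627441 0.00569265 2.69363157] [-1.61289885 -0.03552393 -0.26297494]
[271.71902813 183.00397218]
221 133
```

View pics/w3c.png

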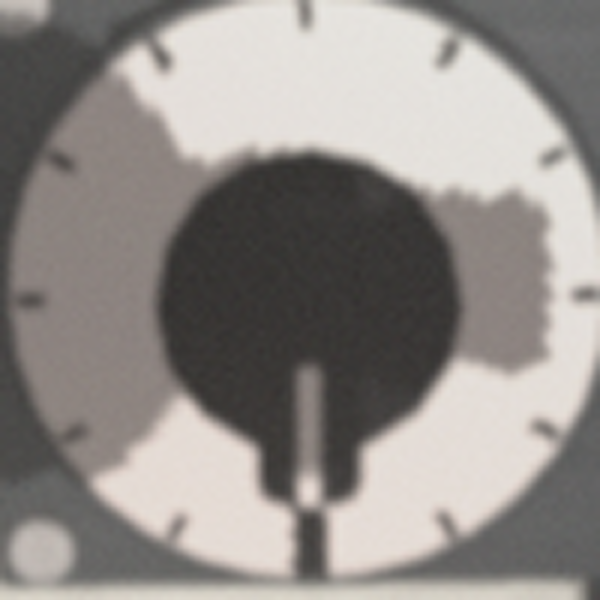

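The white line and the zero mark at (312,545) lie on one line through the dial centre, so the dial reads zero. Next is the lever, starting from a hover above it.

send_rows --series '[{"ax": 0, "ay": 0, "az": 0.15, "dx": -20.5, "dy": -30.5, "dz": -3, "hand": 0}, {"ax": 0, "ay": 0, "az": 0.15, "dx": -20.5, "dy": -30.5, "dz": -3, "hand": 0}, {"ax": 0, "ay": 0, "az": 0.15, "dx": -20.5, "dy": -30.5, "dz": -3, "hand": 0}, {"ax": 0, "ay": 0, "az": 0.15, "dx": -20.5, "dy": -30.5, "dz": -3, "hand": 0}, {"ax": 0, "ay": 0, "az": 0.15, "dx": -20.5, "dy": -30.5, "dz": -3, "hand": 0}, {"ax": 0, "ay": 0, "az": 0.15, "dx": -20.5, "dy": -30.5, "dz": -3, "hand": 0}, {"ax": 0, "ay": 0, "az": 0.15, "dx": -20.5, "dy": -30.5, "dz": -3, "hand": 0}, {"ax": 0, "ay": 0, "az": 0.15, "dx": -20.5, "dy": -30.5, "dz": -3, "hand": 0}, {"ax": 0, "ay": 0, "az": 0.15, "dx": -20.5, "dy": -30.5, "dz": -3, "hand": 0}, {"ax": 0, "ay": 0, "az": 0.15, "dx": -20.5, "dy": -30.5, "dz": -3, "hand": 0}]'

```text
clock: 5.95
eef_pos: [593.5, -219.0, 215.6]
tool_rot: [3.141, -0.003, 2.544]
force: [-0.2, 1.1, -0.4]
width: 84.9
gripper_force: 0.0
```

send_rows --series '[{"ax": 0, "ay": 0, "az": 0, "dx": 0, "dy": 0, "dz": 0, "hand": 0}, {"ax": 0, "ay": 0, "az": 0, "dx": 0, "dy": 0, "dz": 0, "hand": 0}, {"ax": 0, "ay": 0, "az": 0, "dx": 0, "dy": 0, "dz": 0, "hand": 0}, {"ax": 0, "ay": 0, "az": 0, "dx": 0, "dy": 0, "dz": 0, "hand": 0}]'

```text
clock: 6.35
eef_pos: [594.4, -219.6, 217.0]
tool_rot: [3.141, -0.0, 2.545]
force: [-0.1, 0.1, 0.7]
width: 85.2
gripper_force: 0.0
```

```bash
python3 -c "
from h import *
d=shot('wrist','w4');s=read_state();print(s['eef_pos'],s['tool_rot'],s['force'])
K,R,t=map(np.asarray,(d['mtx'],d['R'],d['t']))
for q in ([553.9,-191.6,36],[706,-295,30]):
  P=R@q+t.ravel();print((K@P/P[2])[:2])
crop('w4',140,60,440,285,2.66,'w4c')"
```

```text
[ 594.33937188 -219.89364563  217.02702071] [3.14147696e+00 4.39994952e-05 2.54470876e+00] [0.12182797 0.11148904 0.22860698]
[276.14461771 130.00033788]
[275.96739523 311.68745134]
```

View pics/w4c.png

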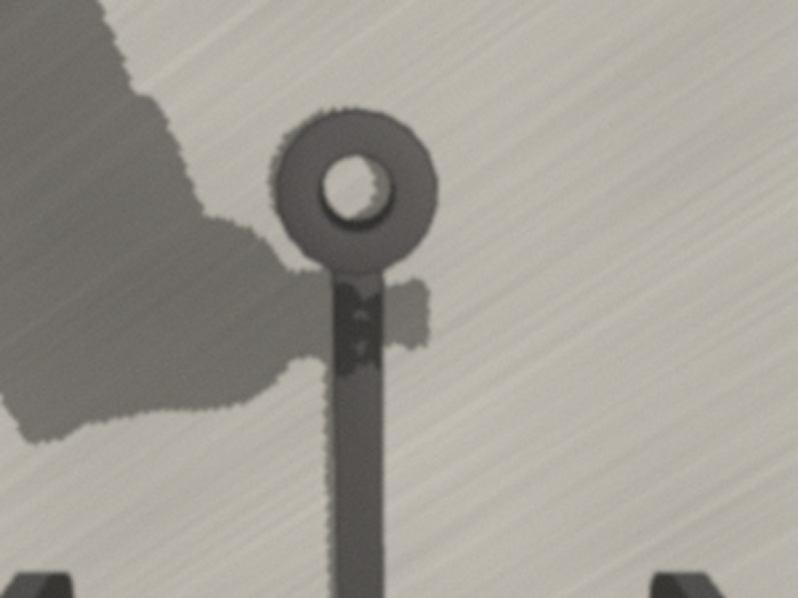

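The hub's top circle is centred at (357,191) in the crop, and the arm centre line runs to (358.5,590), parallel to the tool's x axis.

```bash
python3 -c "
from h import *
d=load('w4');q=lambda u,v,z:pt(d,140+u/2.66,60+v/2.66,z)
bo=q(357,191.5,36);a=q(358,330,28);b=q(358.5,590,28);r=(q(438,191,36)-q(277,191,36));print(bo,'dia',np.hypot(*r[:2]),'yaw',ang(a,b),ang(bo,b))
y=ang(a,b);bal=bo[:2]+52*np.array([np.cos(y),np.sin(y)]);print(bal);to_tool([*bal,60]);to_tool([*bal,2])"
```

```text
[ 554.35829476 -193.94364824   36.        ] dia 52.63302628072173 yaw -0.595487495262197 -0.5940163498523778
[ 597.40780282 -223.11109337]
shift cm [-0.43393869 -0.09546231 15.70271024]
shift cm [-0.43368349 -0.09613334 21.5027102 ]
```

send_rows --series '[{"ax": 0, "ay": 0, "az": 0, "dx": -0.35, "dy": 0, "dz": 4, "hand": 0}, {"ax": 0, "ay": 0, "az": 0, "dx": -0.35, "dy": 0, "dz": 8, "hand": 0}, {"ax": 0, "ay": 0, "az": 0, "dx": -0.35, "dy": 0, "dz": 12, "hand": 0}, {"ax": 0, "ay": 0, "az": 0, "dx": -0.35, "dy": 0, "dz": 16, "hand": 0}, {"ax": 0, "ay": 0, "az": 0, "dx": -0.35, "dy": 0, "dz": 18.5, "hand": 0}, {"ax": 0, "ay": 0, "az": 0, "dx": -0.35, "dy": 0, "dz": 20, "hand": 0}, {"ax": 0, "ay": 0, "az": 0, "dx": -0.35, "dy": 0, "dz": 21.1, "hand": 0}, {"ax": 0, "ay": 0, "az": 0, "dx": -0.35, "dy": 0, "dz": 21.1, "hand": 0}, {"ax": 0, "ay": 0, "az": 0, "dx": -0.35, "dy": 0, "dz": 21.1, "hand": 0}]'

```text
clock: 7.3
eef_pos: [598.0, -222.9, 7.0]
tool_rot: [3.141, 0.002, 2.544]
force: [-0.3, -0.5, 0.0]
width: 85.5
gripper_force: 0.0
```

send_rows --series '[{"ax": 0, "ay": 0, "az": 0, "dx": 0.1, "dy": 0, "dz": 0.3, "hand": 0}, {"ax": 0, "ay": 0, "az": 0, "dx": 0.1, "dy": 0, "dz": 0.3, "hand": 1}, {"ax": 0, "ay": 0, "az": 0, "dx": 0.1, "dy": 0, "dz": 0.3, "hand": 1}, {"ax": 0, "ay": 0, "az": 0, "dx": 0.1, "dy": 0, "dz": 0.3, "hand": 1}, {"ax": 0, "ay": 0, "az": 0, "dx": 0.1, "dy": 0, "dz": 0.3, "hand": 1}, {"ax": 0, "ay": 0, "az": 0, "dx": 0.1, "dy": 0, "dz": 0.3, "hand": 1}, {"ax": 0, "ay": 0, "az": 0, "dx": 0.1, "dy": 0, "dz": 0.3, "hand": 1}, {"ax": 0, "ay": 0, "az": 0, "dx": 0.1, "dy": 0, "dz": 0.3, "hand": 1}]'

```text
clock: 8.1
eef_pos: [596.3, -222.2, 3.2]
tool_rot: [-3.141, 0.0, 2.544]
force: [-0.7, 0.2, 3.0]
width: 17.5
gripper_force: 60.7
```

```bash
python3 -c "
from h import *
s=read_state();print(s['eef_pos'],s['tool_rot'],s['force'],s['torque'],s['width'],s['gripper_force'])"
```

```text
[ 596.30497114 -222.20650883    3.23022245] [-3.14144792e+00  2.90693440e-04  2.54353449e+00] [-0.65530791  0.23860125  3.00199972] [-0.07255041  0.26671854 -0.02612295] 17.517841362543987 60.67222237586975
```

send_rows --series '[{"ax": 0, "ay": 0, "az": 0, "dx": 0, "dy": 0, "dz": -0.5, "hand": 1}, {"ax": 0, "ay": 0, "az": 0, "dx": 0, "dy": 0, "dz": -1.5, "hand": 1}, {"ax": 0, "ay": 0, "az": 0, "dx": 0, "dy": 0, "dz": -3, "hand": 1}, {"ax": 0, "ay": 0, "az": 0, "dx": 0, "dy": 0, "dz": -5, "hand": 1}, {"ax": 0, "ay": 0, "az": 0, "dx": 0, "dy": 0, "dz": -7.5, "hand": 1}, {"ax": 0, "ay": 0, "az": 0, "dx": 0, "dy": 0, "dz": -10, "hand": 1}, {"ax": 0, "ay": 0, "az": 0, "dx": 0, "dy": 0, "dz": -12.5, "hand": 1}, {"ax": 0, "ay": 0, "az": 0, "dx": 0, "dy": 0, "dz": -14, "hand": 1}, {"ax": 0, "ay": 0, "az": 0, "dx": 0, "dy": 0, "dz": -14.7, "hand": 1}, {"ax": 0, "ay": 0, "az": 0, "dx": 0, "dy": 0, "dz": -14.7, "hand": 1}]'

```text
clock: 9.1
eef_pos: [596.5, -222.0, 150.7]
tool_rot: [3.141, 0.001, 2.544]
force: [0.5, -0.5, -7.8]
width: 16.8
gripper_force: 59.3
```

```bash
python3 -c "
from h import *
s=read_state();print(s['eef_pos'],s['tool_rot'],s['force'],s['torque'],s['width'],s['gripper_force'])
R=Ro.from_euler('xyz',s['tool_rot']);print('tool torque',R.inv().apply(s['torque']))
shot('wrist','w5');shot('scene','s5')
a=cv2.imread('pics/w5.png');crop('s5',80,100,560,420,1.6,'s5c')
b=cv2.imread('pics/s5.png')
cv2.imwrite('pics/m5.png',np.hstack([cv2.resize(a,(400,300)),cv2.resize(b,(400,300))]))
"
```

```text
[ 596.50496025 -221.9816883   150.71961636] [3.14120252e+00 1.16575174e-03 2.54380086e+00] [ 0.47904992 -0.52721989 -7.78817459] [-0.08316927 -0.05876454  0.0362523 ] 16.84710313140619 59.25035297870636
tool torque [ 0.03563003 -0.09536867 -0.03633107]
```

View pics/w5.png

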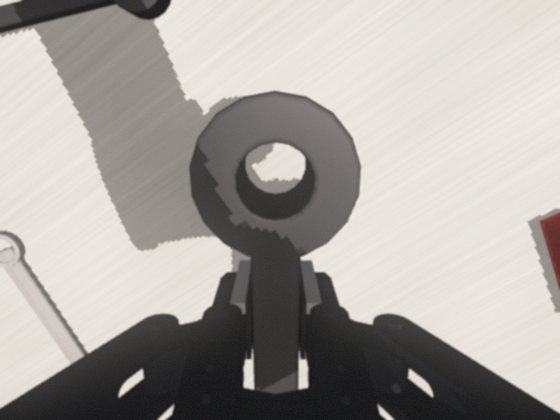

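The wrist view shows the lever held, with the hub outline centred near (275,174). I'll check position and tilt numerically.

```bash
python3 -c "
from h import *
d=load('w5');s=read_state();K,R,t=map(np.asarray,(d['mtx'],d['R'],d['t']));c=-R.T@t.ravel()
print('cam z',c[2],'depth from dia',K[0,0]*54/170)
b=pt(d,275,174,183.5);a=pt(d,276,380,175.5);print(b,(np.asarray(b)-s['eef_pos']))
T=Ro.from_euler('xyz',s['tool_rot']);print('tool frame bore',T.inv().apply(b-s['eef_pos']),'arm',T.inv().apply(a-s['eef_pos']))
M=[]
for i in range(8):
  e=get_image('top');q=read_state();M.append(np.r_[T.inv().apply(q['force']),T.inv().apply(q['torque'])])
print(np.mean(M,0),np.std(M,0))
shot('scene','s6')
e=load('s5');K,R,t=map(np.asarray,(e['mtx'],e['R'],e['t']))
for q in ([553.5,-192.5,183.5],[708,-297,177.5]):
  P=R@q+t.ravel();print((K@P/P[2])[:2])
"
```

```text
cam z 292.82335480464747 depth from dia 115.73144241875985
[ 552.86025398 -192.6389133   183.5       ] [-42.54095527  28.88266764  34.63791406]
tool frame bore [ 51.49425092  -0.08312117 -34.52624608] arm [-32.1214124    0.2583991  -26.70779657]
[-0.05580902 -0.15186795  7.83170759  0.01203378  0.0117257  -0.00851135] [0.16118987 0.45690483 0.4854082  0.04479211 0.02730474 0.0337366 ]
[200.7362633  176.78771371]
[182.71439705 228.16147688]
```

```bash
python3 -c "
from h import *
crop('s6',130,120,270,260,4.2,'s6c')"
```

```text
(no output)
```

View pics/s6c.png

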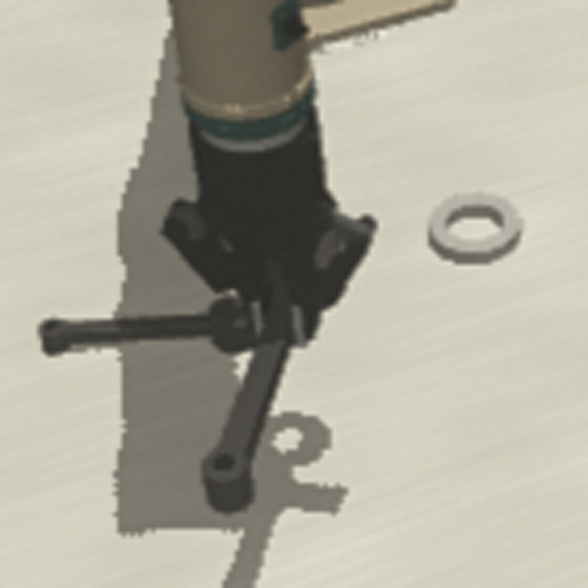

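The boss top sits at crop (227,466), or (184.0,231.0) in the full image. That is about 3 px lower than predicted, so I'll measure displacement since the pick-up by template matching.

```bash
cat > bt.py <<'E'
from h import *
from scipy.optimize import least_squares
def proj(d,P):
    K,R,t=map(np.asarray,(d['mtx'],d['R'],d['t']));q=K@(R@P+t.ravel());return q[:2]/q[2]
def dark(d,p,r):  # centroid of boss: template match of dark disc-free: return gray patch
    return cv2.cvtColor(np.asarray(d['pixels']),cv2.COLOR_RGB2GRAY)
def match(d0,p0,d1,p1,w,srch):
    g0=dark(d0,0,0);g1=dark(d1,0,0);best=None
    a=cv2.getRectSubPix(g0,(2*w+1,2*w+1),tuple(map(float,p0)))
    K=np.asarray(d0['mtx'])
    for s in np.linspace(.95,1.3,36):
        T=cv2.resize(a,None,fx=s*4,fy=s*4,interpolation=cv2.INTER_CUBIC)
        m=int((T.shape[0]//4)//2+srch+1)
        S=cv2.resize(cv2.getRectSubPix(g1,(2*m+1,2*m+1),tuple(map(float,p1))),None,fx=4,fy=4,interpolation=cv2.INTER_CUBIC)
        c=cv2.matchTemplate(S,T,cv2.TM_CCOEFF_NORMED);_,v,_,l=cv2.minMaxLoc(c)
        off=(np.array(l)+T.shape[0]/2-S.shape[0]/2)/4
        if best is None or v>best[0]:best=(v,s,off+np.asarray(p1))
    return best
E
python3 -c "
from bt import *
t1=shot('top','t6');t0=load('top1');s0=load('sc1');s1=load('s6')
P0=np.array([707.3,-296.5,30]);d=np.array([0,0,147.5])
for n,a,b in(('top',t0,t1),('scene',s0,s1)):
  print(n,proj(a,P0),'pred',proj(b,P0+d),'match',match(a,proj(a,P0),b,proj(b,P0+d),9,6),'px/mm z',proj(b,P0+d+[0,0,1])-proj(b,P0+d))
H0=np.array([553.8,-193,36])
print('hub',proj(t1,H0+d),match(t0,proj(t0,H0),t1,proj(t1,H0+d),13,6))
"
```

```text
top [384.88794736 169.16988734] pred [401.45646342 156.10199024] match (0.6908746361732483, np.float64(1.3), array([406.83146342, 148.97699024])) px/mm z [ 0.13025803 -0.10273693]
scene [190.147021   266.35348092] pred [182.81650462 227.90828568] match (0.9800559878349304, np.float64(1.0899999999999999), array([182.94150462, 228.53328568])) px/mm z [-0.0538439  -0.28238655]
hub [359.20150219 223.64462356] (0.7227441072463989, np.float64(1.15), array([358.70150219, 223.64462356]))
```

Scene match is 0.98 and the boss is within about 2 mm of level; the mean torque is near zero, so the grip is balanced. Carrying the lever across high and smoothly.

send_rows --series '[{"ax": 0, "ay": 0, "az": 0, "dx": 0.3, "dy": 0.35, "dz": 0, "hand": 1}, {"ax": 0, "ay": 0, "az": 0, "dx": 0.9, "dy": 1.05, "dz": 0, "hand": 1}, {"ax": 0, "ay": 0, "az": 0, "dx": 1.8, "dy": 2.1, "dz": 0, "hand": 1}, {"ax": 0, "ay": 0, "az": 0, "dx": 3, "dy": 3.5, "dz": 0, "hand": 1}, {"ax": 0, "ay": 0, "az": 0, "dx": 4.6, "dy": 5.25, "dz": 0, "hand": 1}, {"ax": 0, "ay": 0, "az": 0, "dx": 6.1, "dy": 7, "dz": 0, "hand": 1}, {"ax": 0, "ay": 0, "az": 0, "dx": 7.9, "dy": 9.1, "dz": 0, "hand": 1}, {"ax": 0, "ay": 0, "az": 0, "dx": 9.8, "dy": 11.2, "dz": 0, "hand": 1}, {"ax": 0, "ay": 0, "az": 0, "dx": 11.6, "dy": 13.3, "dz": 0, "hand": 1}, {"ax": 0, "ay": 0, "az": 0, "dx": 13.4, "dy": 15.4, "dz": 0, "hand": 1}]'

```text
clock: 10.7
eef_pos: [571.4, -15.8, 150.2]
tool_rot: [3.141, -0.001, 2.546]
force: [-0.0, 1.3, -8.6]
width: 17.0
gripper_force: 59.1
```

send_rows --series '[{"ax": 0, "ay": 0, "az": -0.02, "dx": 1.8, "dy": 2.1, "dz": 0, "hand": 1}, {"ax": 0, "ay": 0, "az": -0.04, "dx": 3.6, "dy": 4.2, "dz": 0, "hand": 1}, {"ax": 0, "ay": 0, "az": -0.06, "dx": 5.5, "dy": 6.3, "dz": 0, "hand": 1}, {"ax": 0, "ay": 0, "az": -0.08, "dx": 7.4, "dy": 8.5, "dz": 0, "hand": 1}, {"ax": 0, "ay": 0, "az": -0.1, "dx": 9.3, "dy": 10.6, "dz": 0, "hand": 1}, {"ax": 0, "ay": 0, "az": -0.12, "dx": 11.2, "dy": 12.8, "dz": 0, "hand": 1}, {"ax": 0, "ay": 0, "az": -0.13, "dx": 13, "dy": 14.9, "dz": 0, "hand": 1}, {"ax": 0, "ay": 0, "az": -0.14, "dx": 14.7, "dy": 16.8, "dz": 0, "hand": 1}, {"ax": 0, "ay": 0, "az": -0.15, "dx": 16, "dy": 18.3, "dz": 0, "hand": 1}, {"ax": 0, "ay": 0, "az": -0.15, "dx": 16.7, "dy": 19.2, "dz": 0, "hand": 1}]'

```text
clock: 11.7
eef_pos: [540.1, 237.9, 150.1]
tool_rot: [3.14, -0.002, 2.699]
force: [-0.5, 0.5, -7.0]
width: 16.7
gripper_force: 59.1
```

send_rows --series '[{"ax": 0, "ay": 0, "az": 0, "dx": 0.3, "dy": 0.3, "dz": 0, "hand": 1}, {"ax": 0, "ay": 0, "az": 0, "dx": 0.3, "dy": 0.3, "dz": 0, "hand": 1}, {"ax": 0, "ay": 0, "az": 0, "dx": 0.3, "dy": 0.3, "dz": 0, "hand": 1}, {"ax": 0, "ay": 0, "az": 0, "dx": 0.3, "dy": 0.3, "dz": 0, "hand": 1}, {"ax": 0, "ay": 0, "az": 0, "dx": 0.3, "dy": 0.3, "dz": 0, "hand": 1}]'

```text
clock: 12.2
eef_pos: [541.1, 236.2, 150.0]
tool_rot: [-3.141, 0.0, 2.692]
force: [-0.8, -0.4, -7.5]
width: 16.4
gripper_force: 59.1
```

```bash
python3 -c "
from h import *
s=read_state();print(s['clock'],s['eef_pos'],s['tool_rot'],s['force'],s['width']);to_tool([541.1,238.8,108])"
```

```text
12.2 [541.14397028 236.24749005 149.98016405] [-3.14118279e+00  2.72557825e-04  2.69193363e+00] [-0.84543419 -0.44471152 -7.53177954] 16.380761373784775
shift cm [0.11605115 0.22968726 4.19789114]
```

send_rows --series '[{"ax": 0, "ay": 0, "az": 0, "dx": 0.1, "dy": 0.2, "dz": 0.5, "hand": 1}, {"ax": 0, "ay": 0, "az": 0, "dx": 0.1, "dy": 0.2, "dz": 1.4, "hand": 1}, {"ax": 0, "ay": 0, "az": 0, "dx": 0.1, "dy": 0.2, "dz": 2.4, "hand": 1}, {"ax": 0, "ay": 0, "az": 0, "dx": 0.1, "dy": 0.2, "dz": 3.4, "hand": 1}, {"ax": 0, "ay": 0, "az": 0, "dx": 0.1, "dy": 0.2, "dz": 4, "hand": 1}, {"ax": 0, "ay": 0, "az": 0, "dx": 0.1, "dy": 0.2, "dz": 4.2, "hand": 1}, {"ax": 0, "ay": 0, "az": 0, "dx": 0.1, "dy": 0.2, "dz": 4.2, "hand": 1}, {"ax": 0, "ay": 0, "az": 0, "dx": 0.1, "dy": 0.2, "dz": 4.2, "hand": 1}]'

```text
clock: 13.0
eef_pos: [541.1, 239.8, 108.2]
tool_rot: [3.141, 0.0, 2.694]
force: [-0.2, -0.7, -8.1]
width: 16.9
gripper_force: 59.1
```

```bash
python3 -c "
from bt import *
s=read_state();print(s['clock'],s['eef_pos'],s['tool_rot'],s['force'],s['width'])
w=shot('wrist','w7');t=shot('top','t7');sc=shot('scene','s7')
Y=s['tool_rot'][2]-np.pi;e=np.array([np.cos(Y),np.sin(Y),0]);o=s['eef_pos']*[1,1,0]
P=np.array([*(o+134.5*e)[:2],135]);P0=np.array([707.3,-296.5,30]);B=np.array([*(o-51.5*e)[:2],141])
print('boss',P[:2],'bore',B[:2])
print('scene px',proj(sc,P),'top',proj(t,P),'wrist bore',proj(w,B),'pin seen at',proj(w,np.array([494.7,261,60])))
g=lambda n,p,r,k:cv2.resize(cv2.getRectSubPix(cv2.imread(f'pics/{n}.png'),(r,r),tuple(map(float,p))),(k,k),interpolation=cv2.INTER_CUBIC)
A=g('w7',proj(w,B),200,400);C=g('t7',proj(t,(P+B)/2),120,400);D=g('s7',proj(sc,(P+B)/2),130,400)
print([ (proj(x,(P+B)/2)).round(1) for x in (t,sc)])
cv2.imwrite('pics/fin.png',np.hstack([A,D])) ; cv2.imwrite('pics/topfin.png',C)
"
```

```text
13.0 [541.10664017 239.79642948 108.17101548] [3.14109053e+00 4.44126065e-04 2.69373101e+00] [-0.23350508 -0.74001166 -8.1065344 ] 16.858396865136587
boss [662.34159853 181.55267555] bore [494.68581968 262.09794121]
scene px [338.94567056 173.41829512] top [196.57434872 182.20832385] wrist bore [276.22845756 177.57005991] pin seen at [273.93097224 146.60424008]
[array([179.1, 217.3]), array([335.7, 152.5])]
```

View pics/fin.png

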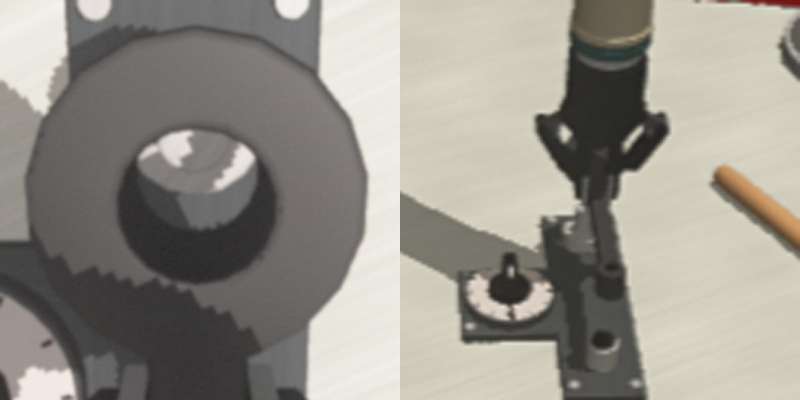

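Through the bore in the wrist crop, the pin-top arc (about 38 px radius) is centred near (199,134), and the bore's top rim is centred at (197,204). The scene crop shows the boss (610,275) over the rest (603,340) with the dial on zero. I'll convert these to an offset.

```bash
python3 -c "
from bt import *
w=load('w7');s=read_state();f=lambda x,y,z:pt(w,276.23+(x-200)/2,177.57+(y-200)/2,z)
b=f(197,204,140);p=f(199,134,60);print(b,p);T=Ro.from_euler('xyz',s['tool_rot']);print('pin-bore in tool mm',T.inv().apply(p-b))
"
```

```text
[495.23932957 261.32246672 140.        ] [494.16298879 262.29212208  60.        ]
pin-bore in tool mm [ 1.43351346  0.34496548 79.99952987]
```

send_rows --series '[{"ax": 0, "ay": 0, "az": 0, "dx": 0.05, "dy": 0, "dz": -0.1, "hand": 1}, {"ax": 0, "ay": 0, "az": 0, "dx": 0.1, "dy": 0, "dz": -0.15, "hand": 1}, {"ax": 0, "ay": 0, "az": 0, "dx": 0.1, "dy": 0, "dz": -0.15, "hand": 1}, {"ax": 0, "ay": 0, "az": 0, "dx": 0.1, "dy": 0, "dz": -0.15, "hand": 1}, {"ax": 0, "ay": 0, "az": 0, "dx": 0.1, "dy": 0, "dz": -0.15, "hand": 1}, {"ax": 0, "ay": 0, "az": 0, "dx": 0.1, "dy": 0, "dz": -0.15, "hand": 1}, {"ax": 0, "ay": 0, "az": 0, "dx": 0.1, "dy": 0, "dz": -0.15, "hand": 1}, {"ax": 0, "ay": 0, "az": 0, "dx": 0.1, "dy": 0, "dz": -0.15, "hand": 1}]'

```text
clock: 13.95
eef_pos: [539.8, 240.1, 109.4]
tool_rot: [-3.142, -0.0, 2.694]
force: [-0.2, -0.0, -7.7]
width: 17.1
gripper_force: 59.1
```

```bash
python3 -c "
from h import *
from cell import finish_job
s=read_state();print(s['eef_pos'],s['tool_rot'],s['width'],abs(s['qd']).max())
print(finish_job())"
```

```text
[539.83013217 240.13496783 109.38146972] [-3.14152741e+00 -7.67880322e-05  2.69381283e+00] 17.07151102529893 0.0020482131327027235
the job is handed in; nothing more can be done
None
```

I handed the job in at about 14 s: the dial is on zero, and the lever is held level and still by its balance point, its bore about 4.5 cm above the spindle tip (within about 1.5 mm sideways) and its boss over the rest post; the hand-in returned no verdict.

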